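# Check that the cooker lid's steam-release pin moves freely

### The job

Before the pressure cooker is used, check that the spring-loaded steam-release pin on its lid, the slim steel pin beside the handle, is not stuck: with the fingertips press it gently at least halfway down, let it spring back up, and withdraw your hand at least ten centimetres from it. Do not touch the weight in the middle of the lid or the rubber safety plug, leave the lid lying where it is on the shelf, and leave the jar, the board and the things hanging on it alone.

Things in the scene. Friction and masses are not known exactly. Their poses are not given: they have to be found in the camera images.
- release_pin_top (a point): Centre of the flat top of the steam-release pin: a slim upright steel pin 11 mm across in a hexagonal steel nut 21 mm across on the lid, 58 mm from the lid's centre at lid frame (-44.4, -37.3) mm, right of the handle seen from the grip end. Raised, its top is 55.5 mm above the lid's underside, 17.5 mm above the nut; fully in, 3.5 mm above the nut. Moves with the pin.
- pin_travel (a joint): How far the steam-release pin is pressed down: 0 raised, 0.014 m fully in against its hard stop. A spring returns the pin: it yields from about 2 N, needs about 4 N at half its travel, 5 N at 9 mm and 6.5 N fully in. More than 20 N on it is not gentle and would bend it.
- release_pin: The moving steam-release pin itself, 11 mm across, 17.5 mm high above the nut when raised; origin at the centre of its lower end, 17.5 mm under its top.
- cooker_lid: Loose aluminium pressure-cooker lid, 200 mm across, lying level on the shelf, 0.6 kg, skin 35 mm high at the middle, 31 mm at the pin. Origin at the centre of its underside, z up; the long black handle (30 mm wide, top 33 mm up, reaching 252 mm from the centre) points along its -x, over the shelf's front edge. Carries the weight (middle), the pin and the plug (either side of the handle line).
- pressure_weight: Steel regulator weight that sits on the vent pipe in the middle of the lid: 34 mm across, from 37 to 77 mm above the lid's underside; origin at the centre of its underside. Not to be touched.
- safety_plug: Low black rubber safety plug on the lid, a stepped button 25 mm across at the foot, its top 39 mm above the lid's underside, at lid frame (-44.4, +37.3) mm, the mirror place of the pin; origin at the centre of its underside, 29 mm above the lid's underside. Not to be touched.
- pegboard: Fixed white pegboard 560 mm wide (its y), 18 mm thick (x), 400 mm high, standing on the counter, front facing its own -x. Origin on the counter under the board's middle; front face at x = -9 mm. A wooden shelf 200 mm deep runs along its front, top 60 mm above the counter; lid and jar lie side by side on it. Wooden pegs stand 50 mm out, 250 mm or more above the counter.
- jar: Loose glass jar with a hinged glass lid and a steel wire clasp, 72 mm across (84 mm over clasp and hinge), 106 mm high, 0.35 kg, standing on the shelf beside the lid; origin at the centre of its underside.
- gasket_middle (a point): Middle of the open ring of the red silicone gasket, 197 mm across and 9 mm thick, that hangs flat before the board from a wooden peg at board frame y = +150 mm; this point is about 277 mm above the counter. The ring reaches 17 mm out from the board's face.
- sieve_bowl (a point): Centre of the rim of the bowl (95 mm across) of the small steel sieve that hangs by its handle from a peg at board frame y = -30 mm; this point is about 212 mm above the counter, the sieve's lowest part 165 mm. It reaches 45 mm out from the board's face.
- scoop_bowl (a point): Middle of the bowl (56 mm wide, 75 mm high) of the white plastic scoop that hangs from a peg at board frame y = -130 mm; this point is about 222 mm above the counter, its lowest part 185 mm. It reaches 40 mm out from the board's face.
Not all that is in view belongs to the job. Of the things that look like the jar, the largest one is meant.

How it is judged:
By the outcome, as a careful person would: the job done as asked, in the order asked, and still so for the second after the job is handed in, with the robot touching nothing.
It also fails if it takes over 32 s, if anything falls off the work surface, if the arm or the gripper's body presses on something with over 40 N, if the wrist force passes 120 N, or if a joint passes its speed limit or range.

### The arm

A 6-joint arm with a two-finger parallel gripper is mounted at the origin on the work surface. World frame = base frame: x ahead of the robot, y to its left, z up, the work surface at z = 0. Lengths are in m, angles in rad, forces in N, time in s.
With the tool pointing down it reaches from about 0.375 to 0.9 m from the base axis. Payload 3.1 kg.
Tool frame: the origin (TCP) lies at the very end of the fingers, on their centre line; the grasp point (between the pads) lies 19 mm behind it; z points along the fingers, y is the line along which they close (so a half turn about z gives the same grasp; the last joint's range is limited). The gripper opens to 85 mm and grips with 20 to 120 N. Pads are 22 mm wide; open, the fingers measure 114 mm over their backs; the gripper's body (76 mm by 85 mm) begins 54 mm behind the grasp point. The pads swing forward as they close: fully open they stand 13 mm farther back than shut.
Start: joints at [0.958, 0.527, 1.433, -0, 1.181, -0.178], TCP at [0.263, 0.567, 0.231] pointing down, gripper open.
Joint ranges: [-3.08, 3.08], [-0.75, 2.2], [0.22, 2.44], [-1.43, 4.57], [0, 2.65], [-2.85, 2.85]. Speed limits (rad/s): [2.79, 2.79, 3.14, 3.14, 3.14, 3.14].

### API

Orientations are given as a unit quaternion [x, y, z, w].
In Python, from station import manip, vision gives the robot as it stands.
- The arm moves only by the tool drive_tool, never from a script. Its argument "deltas" is a list that holds one entry, the list of rows, each a list of 4 numbers: the shift along the tool's x, y, z in mm, then the turn about the tool's z in rad. A call has 1 to 5 rows; each row is the pose to reach, as a shift and turn from the pose commanded when the call began, along the tool's axes at that moment; what a row does not reach only later rows make up. A row lasts 1/12 s, in which the tool goes at most 41.7 mm and 7.16 degrees, less where a joint would pass 70% of its speed; a pose out of reach is approached as far as the arm can. A call with a gripper value outside its range is refused whole. "jaw" is the finger opening in mm, from 0 to 85.4, set as the call begins (left out, the last holds). The fingers move at their own pace and stop on an object; "force" is the grip in N (left out, the last holds). Time passes only in rows, so rows that repeat a pose let the fingers close. It gives the time, the measured TCP pose, the force, the opening and the grip force at its end, in the units of the state.
- manip.sense(): the state, without advancing time (a new reading comes with each control period).
- vision.snapshot(name): name is "side" or "top"; returns the picture (420x560x3 uint8, red, green, blue); there is no depth.
- vision.camera_model(name): a dict with "camera_matrix" (3x3 intrinsics, pixels), "rvec" (rotation vector, rad) and "tvec" (3), from world to camera coordinates, as OpenCV has them. Camera axes: x right, y down, z forward; pixel columns grow to the right and rows downward; lengths in m; the calibration is good to about 2 mm. A picture is of the moment at which its call begins. camera_model takes no time and is no camera call.
- manip.sign_off(): hands the job in; it is judged then, once.
The state is a dict: "t": time; "q": joint angles; "qd": joint speeds; "tau": joint torques, N m; "tcp_pos": TCP position; "tool_rot": TCP orientation; "force": force on the tool from outside, world axes, zero at the start; "ft_torque": the same for the moment, N m; "finger_gap": opening from 0.0 (shut) to 1.0 (fully open); "gripper_force": force on a finger pad.
Only numpy, scipy, OpenCV 4.12 (cv2) and the standard library are available. Lean on these libraries where they do the work, as an engineer would, in place of code of your own. Each camera call takes 0.05 s, during which the arm holds its last target. There are 200 camera calls.

## Working session

There is one attempt and no reset: what is moved stays moved. The work goes in short steps, Python scripts to look and compute and a tool call to move; the robot and the scene stay as the last step left them, time stands still between calls to the robot, and variables do not carry over. Pictures are saved under pics/ and viewed, at most 10 in all, crops included, and the job is handed in when it is done.

Besides the shell and the picture viewer there is one more tool, called after "Call:" by a JSON object that holds its "api" and its "payload", one argument or row to a line. drive_tool: Moves the arm, as the interface text tells. Its arguments: {"type":"object","properties":{"deltas":{"type":"array"},"jaw":{"type":"number"},"force":{"type":"number"}},"required":["deltas"]}

```bash
mkdir -p pics; python3 - <<'E'
from station import manip, vision
import cv2,numpy as np
for n in("side","top"):
    im=vision.snapshot(n); cv2.imwrite(f"pics/{n}0.png",im[:,:,::-1])
    c=vision.camera_model(n); R=cv2.Rodrigues(np.array(c["rvec"],float))[0]
    print(n,np.round(c["camera_matrix"],1).tolist(),np.round(-R.T@np.array(c["tvec"]).ravel(),3),np.round(R,2).tolist())
print(manip.sense())
E
```

```text
side [[436.6, 0.0, 285.6], [0.0, 436.6, 211.7], [0.0, 0.0, 1.0]] [0.968 0.448 0.843] [[-0.6, 0.8, -0.01], [0.64, 0.47, -0.61], [-0.48, -0.37, -0.8]]
top [[407.5, 0.0, 275.5], [0.0, 407.5, 204.1], [0.0, 0.0, 1.0]] [0.424 0.158 1.043] [[-0.01, -1.0, 0.01], [-0.98, 0.0, -0.2], [0.2, -0.01, -0.98]]
{'t': 0.1, 'q': array([ 9.57523844e-01,  5.28382991e-01,  1.43375430e+00,  2.12264916e-06,
        1.18139265e+00, -1.78494238e-01]), 'qd': array([-0.00089858, -0.00295737, -0.00523567,  0.0001471 ,  0.00275303,
       -0.00116677]), 'tau': array([-2.99568374e-04, -4.43304276e+01, -1.78585482e+01, -2.76070368e-04,
        3.92940434e-03,  2.69380507e-05]), 'tcp_pos': array([0.26285683, 0.56634283, 0.23043177]), 'tool_rot': array([ 2.15681226e-01,  9.76463348e-01, -8.93346024e-04, -3.74436935e-04]), 'force': array([ 0.12528304,  0.47283007, -0.03138938]), 'ft_torque': array([-0.03766206, -0.03190776,  0.04708135]), 'gripper_force': 0.0, 'finger_gap': 1.0036337804901927}
```

View pics/side0.png

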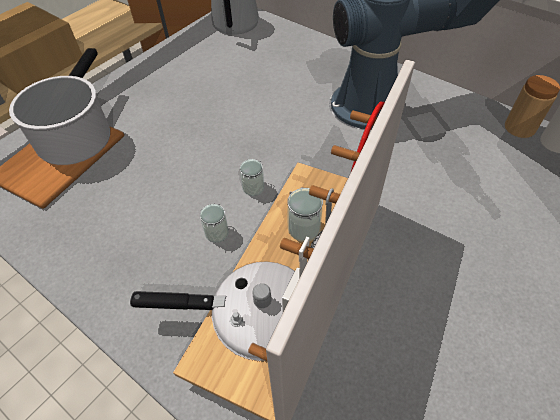

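View pics/top0.png

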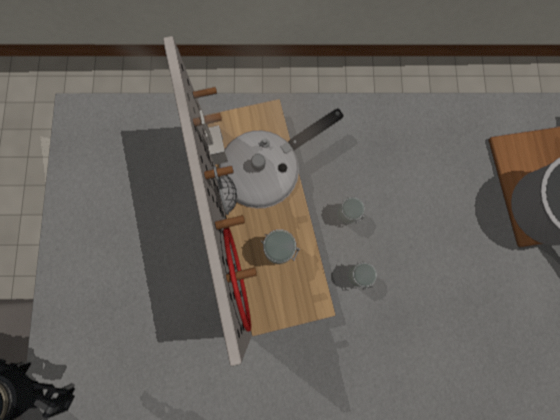

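In the top view, the lid is at about (260,168) and the handle runs to (340,115). Pin candidates by pixel:
- **Steel pin:** top (265,144), side (237,317).
- **Black plug:** top (283,168), side (241,283).
- **Weight:** top (258,160), side (262,294).
- **Handle bracket screw:** top (288,148), side (208,300).

I choose the steel pin, which is right of the handle seen from the grip end. Next I'll crop in close and triangulate.

```bash
python3 - <<'E'
import cv2,numpy as np
a=cv2.imread("pics/side0.png")[250:370,190:310]; b=cv2.imread("pics/top0.png")[110:220,210:350]
b=cv2.convertScaleAbs(b,alpha=1.7)
a=cv2.resize(a,(400,400),interpolation=cv2.INTER_CUBIC); b=cv2.resize(b,(400,314),interpolation=cv2.INTER_CUBIC)
o=np.zeros((400,800,3),np.uint8);o[:,:400]=a;o[:314,400:]=b
cv2.imwrite("pics/crop0.png",o)
E
cat > h.py <<'E'
from station import manip, vision
import cv2,numpy as np
C={n:vision.camera_model(n) for n in("side","top")}
def ray(n,u,v):
    c=C[n];R=cv2.Rodrigues(np.array(c["rvec"],float))[0];t=np.array(c["tvec"],float).ravel()
    return -R.T@t, R.T@np.linalg.inv(c["camera_matrix"])@np.array([u,v,1.])
def at_z(n,u,v,z):
    o,d=ray(n,u,v);return o+d*(z-o[2])/d[2]
def tri(s,t):
    (o1,d1),(o2,d2)=ray("side",*s),ray("top",*t)
    k=np.linalg.lstsq(np.c_[d1,-d2],o2-o1,rcond=None)[0]
    p,q=o1+k[0]*d1,o2+k[1]*d2;return (p+q)/2,np.linalg.norm(p-q)
def proj(n,p):
    c=C[n];return cv2.projectPoints(np.array(p,float).reshape(-1,3),np.array(c["rvec"],float),np.array(c["tvec"],float),np.array(c["camera_matrix"]),None)[0].reshape(-1,2)
E
python3 - <<'E'
from h import *
print("board top ends",at_z("top",170,40,.4),at_z("top",236,362,.4))
print("weight",at_z("top",258,160,.137),at_z("side",262,288,.137))
print("grip end",at_z("top",341,114,.09),at_z("side",132,298,.09))
print("jar",at_z("top",280,246,.166)); print("base px",proj("top",[0,0,0]),proj("side",[0,0,0]))
print("shelf corners",at_z("top",281,100,.06),at_z("top",333,318,.06))
E
```

```text
board top ends [0.8455694  0.33128906 0.4       ] [0.31321952 0.20952048 0.4       ]
weight [0.71001853 0.18558085 0.137     ] [0.70661863 0.18599574 0.137     ]
grip end [ 0.84420159 -0.02008069  0.09      ] [ 0.8531663 -0.0152825  0.09     ]
jar [0.50801026 0.13696945 0.166     ]
base px [[339.50755226 472.72179711]] [[365.51571548 104.56677453]]
shelf corners [0.89628811 0.12873352 0.06      ] [0.34965349 0.01222075 0.06      ]
```

View pics/crop0.png

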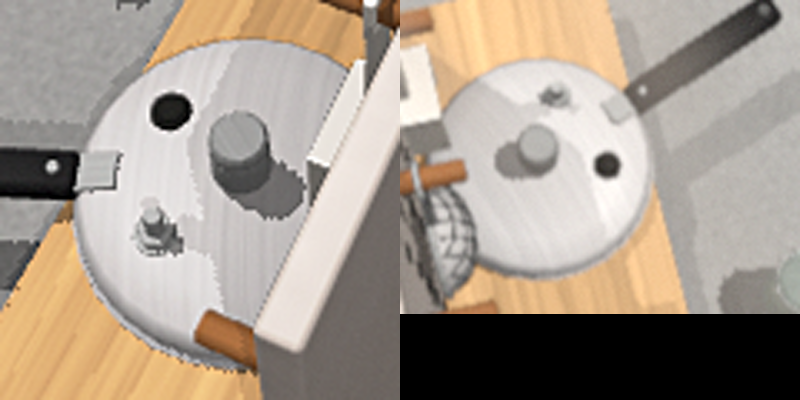

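The crop confirms the choice: the slim pin in its hex nut is at side ≈(235,313) and top ≈(262,141). The flat black plug is across the handle line from it. Now I'll fit the lid pose.

```bash
cat >> h.py <<'E'
def tool_delta(target,s=None):
    from scipy.spatial.transform import Rotation as R
    s=s or manip.sense(); return R.from_quat(s["tool_rot"]).inv().apply(np.array(target)-s["tcp_pos"])*1000
E
python3 - <<'E'
from h import *
from scipy.optimize import least_squares
L=np.array([[0,0,77],[-44.4,-37.3,55.5],[-44.4,37.3,39],[-252,0,25.]])/1000
S=np.array([[262,286.5],[235.5,313.5],[241.2,283],[131,298]]);T=np.array([[258.2,161],[262.3,141.8],[282.5,167.7],[341.5,113.5]])
def P(p):
    c,s=np.cos(p[2]),np.sin(p[2]);return np.c_[p[0]+c*L[:,0]-s*L[:,1],p[1]+s*L[:,0]+c*L[:,1],L[:,2]+.06]
f=lambda p:np.r_[proj("side",P(p))-S,proj("top",P(p))-T].ravel()
r=least_squares(f,[.708,.186,2.17],loss="soft_l1",x_scale=[.01,.01,.1]);print(r.x,np.round(f(r.x),1),P(r.x)[1])
print(tri(S[1],T[1]))
p=P(r.x)[1]; print(np.degrees(np.arctan2(p[1],p[0])),np.hypot(p[0],p[1]))
from scipy.spatial.transform import Rotation as R
print(R.from_quat(manip.sense()["tool_rot"]).as_matrix().round(3), tool_delta([p[0],p[1],.48]),tool_delta([.62,.36,.5]))
E
```

```text
[0.70790012 0.186311   2.18152932] [-0.3  2.1  0.5 -1.1 -0.1 -3.4  0.4 -0.5 -0.5 -0.1  2.  -0.7 -0.3 -0.1
 -0.9 -1.7] [0.7639193  0.17132764 0.1155    ]
(array([0.76438441, 0.17381843, 0.11379051]), np.float64(0.005473960268030335))
12.640813800954325 0.7828958145767615
[[-0.907  0.421 -0.001]
 [ 0.421  0.907 -0.002]
 [ 0.    -0.002 -1.   ]] [-620.74322973 -147.68733635 -249.50189039] [-410.7361015   -37.22696854 -269.63984324]
```

Call:
{"api": "drive_tool", "payload": {
  "deltas": [
    [[0,0,-40,0],[0,0,-80,0],[0,0,-120,0],[0,0,-160,0],[0,0,-200,0]]
  ],
  "jaw": 0
}}

```text
t: 0.52
tcp_pos: [0.2628, 0.5663, 0.4327]
tool_rot: [0.216, 0.976, -0.001, -0.0]
force: [0.1, 1.7, 0.0]
finger_gap: 0.297
gripper_force: 0.0
```

Call:
{"api": "drive_tool", "payload": {
  "deltas": [
    [[-20,0,-30,0],[-45,0,-60,0],[-75,0,-80,0],[-115,-5,-80,0],[-155,-10,-80,0]]
  ]
}}

```text
t: 0.93
tcp_pos: [0.4004, 0.4923, 0.5132]
tool_rot: [0.215, 0.977, 0.002, 0.001]
force: [0.5, 0.4, 0.1]
finger_gap: -0.004
gripper_force: 0.0
```

Call:
{"api": "drive_tool", "payload": {
  "deltas": [
    [[-38,-11,0,0],[-76,-22,0,0],[-114,-33,0,0],[-152,-44,0,0],[-190,-55,0,0]]
  ]
}}

```text
t: 1.35
tcp_pos: [0.5498, 0.361, 0.5107]
tool_rot: [0.216, 0.976, -0.0, -0.001]
force: [1.1, 0.1, 0.2]
finger_gap: 0.0
gripper_force: 0.0
```

Call:
{"api": "drive_tool", "payload": {
  "deltas": [
    [[-38,-11,0,0],[-76,-22,0,0],[-114,-33,0,0],[-152,-44,0,0],[-190,-55,0,0]]
  ]
}}

```text
t: 1.77
tcp_pos: [0.6989, 0.2311, 0.5106]
tool_rot: [0.216, 0.976, -0.0, -0.001]
force: [0.9, 0.2, -0.0]
finger_gap: -0.002
gripper_force: 0.0
```

```bash
python3 - <<'E'
from h import *
s=manip.sense();print(s["tcp_pos"],s["q"].round(3),tool_delta([.7643,.172,.2]))
for n in("side","top"): cv2.imwrite(f"pics/{n}1.png",vision.snapshot(n)[:,:,::-1])
E
```

```text
[0.69894057 0.23110856 0.51059813] [ 0.168  0.58   0.606  0.     1.957 -0.968] [-84.55471237 -25.83845762 310.51530182]
```

View pics/side1.png

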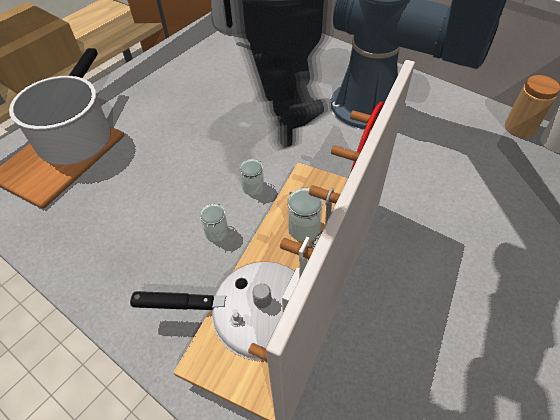

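The hand is over the shelf side and clear of everything. The arm has about 0.11 m of sideways offset, on the side away from the board. I'll finish the move over the pin and turn the closing axis parallel to the board.

Call:
{"api": "drive_tool", "payload": {
  "deltas": [
    [[-25,-8,0,0.11],[-50,-16,0,0.22],[-70,-22,0,0.34],[-84.5,-26,0,0.46],[-84.5,-26,0,0.57]]
  ]
}}

```text
t: 2.28
tcp_pos: [0.7656, 0.1707, 0.5084]
tool_rot: [0.486, 0.874, -0.001, -0.001]
force: [0.5, 0.1, -0.9]
finger_gap: 0.004
gripper_force: 0.0
```

Call:
{"api": "drive_tool", "payload": {
  "deltas": [
    [[0,0,40,0.11],[0,0,80,0.22],[0,0,120,0.34],[0,0,160,0.34],[0,0,200,0.34]]
  ]
}}

```text
t: 2.7
tcp_pos: [0.7624, 0.1741, 0.3093]
tool_rot: [0.623, 0.782, -0.0, -0.0]
force: [0.1, 0.6, 0.2]
finger_gap: 0.001
gripper_force: 0.0
```

Call:
{"api": "drive_tool", "payload": {
  "deltas": [
    [[0,0,35,0],[0,0,65,0],[0,0,85,0],[0,0,95,0],[0,0,95,0]]
  ]
}}

```text
t: 3.12
tcp_pos: [0.7613, 0.1738, 0.2122]
tool_rot: [0.623, 0.782, -0.003, -0.003]
force: [0.4, -0.3, -0.8]
finger_gap: -0.001
gripper_force: 0.0
```

```bash
python3 - <<'E'
from h import *
s=manip.sense();print(s["tcp_pos"],s["force"],s["q"].round(3),tool_delta([.7643,.172,.13]))
o=np.zeros((420,800,3),np.uint8)
a=vision.snapshot("side")[150:360,100:300,::-1];b=vision.snapshot("top")[60:270,170:370,::-1]
o[:,:400]=cv2.resize(a,(400,420));o[:,400:]=cv2.resize(cv2.convertScaleAbs(b,alpha=1.6),(400,420))
cv2.imwrite("pics/c2.png",o)
E
```

```text
[0.76130535 0.1738086  0.21217592] [ 0.43763209 -0.34889301 -0.80274825] [ 0.082  0.776  0.983  0.     1.391 -0.145] [-2.53555632  3.12296833 82.1519252 ]
```

View pics/c2.png

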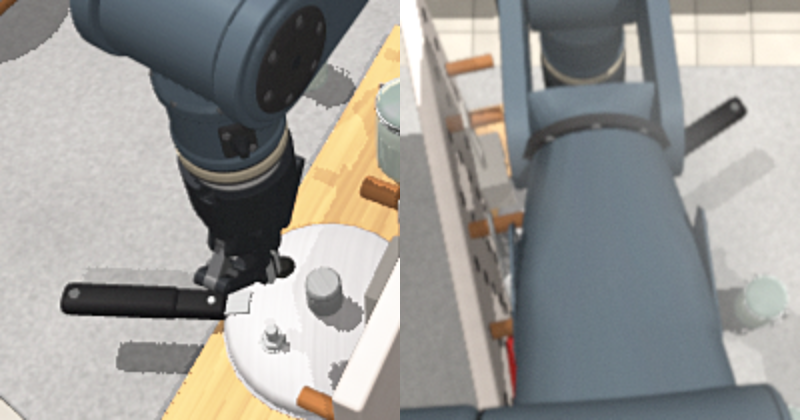

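The forearm and wrist clear the pegs, and the fingertips are above the lid near the pin. I'll correct the offset and go down to about 15 mm over the pin.

Call:
{"api": "drive_tool", "payload": {
  "deltas": [
    [[-2.5,3,25,0],[-2.5,3,50,0],[-2.5,3,70,0],[-2.5,3,80,0],[-2.5,3,80,0]]
  ]
}}

```text
t: 3.63
tcp_pos: [0.7664, 0.1717, 0.1352]
tool_rot: [0.623, 0.782, -0.001, -0.001]
force: [-0.1, -0.4, 0.8]
finger_gap: -0.003
gripper_force: 0.0
```

```bash
python3 - <<'E'
from h import *
s=manip.sense();print(s["tcp_pos"],s["force"],tool_delta([.7643,.172,.13]))
a=vision.snapshot("side")[240:340,180:300,::-1];t=proj("side",s["tcp_pos"])[0];print("tcp px",t,(t-[180,240])*6, "pin",(proj("side",[.7643,.172,.1155])[0]-[180,240])*6)
cv2.imwrite("pics/c3.png",cv2.resize(a,(720,600),interpolation=cv2.INTER_CUBIC))
E
```

```text
[0.76643003 0.1717127  0.13521695] [-0.1061394  -0.44825745  0.79942434] [ 0.75560179 -1.99994752  5.22163116]
tcp px [234.11190285 308.77337635] [324.67141707 412.64025808] pin [337.1101735  436.34046114]
```

View pics/c3.png

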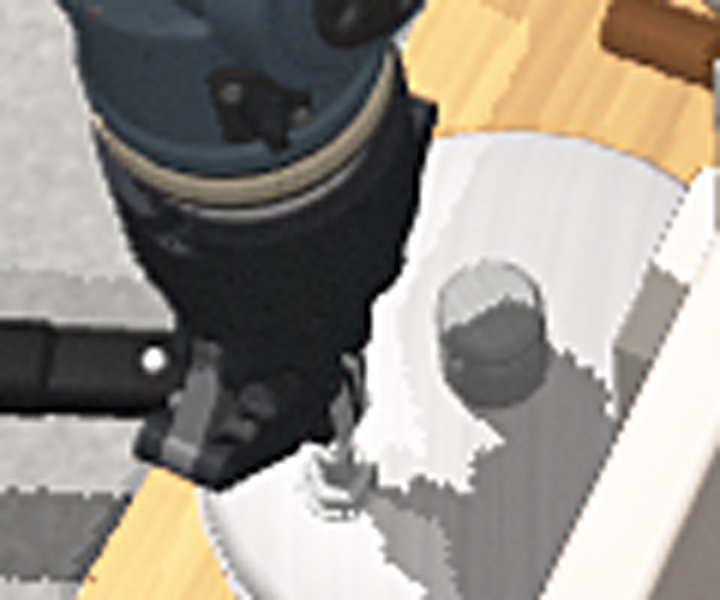

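The fingertips sit right over the pin at crop (340,450), clear of the weight at (490,330). Now I'll go down slowly, watching the force.

Call:
{"api": "drive_tool", "payload": {
  "deltas": [
    [[0,-1,5,0],[0,-1,10,0],[0,-1,14,0],[0,-1,17,0],[0,-1,17,0]]
  ]
}}

```text
t: 4.1
tcp_pos: [0.7657, 0.1715, 0.1187]
tool_rot: [0.623, 0.782, -0.0, -0.0]
force: [0.4, -1.3, -1.0]
finger_gap: 0.001
gripper_force: 0.0
```

Call:
{"api": "drive_tool", "payload": {
  "deltas": [
    [[0,0,2,0],[0,0,3,0],[0,0,3,0],[0,0,3,0]]
  ]
}}

```text
t: 4.43
tcp_pos: [0.7661, 0.1715, 0.1163]
tool_rot: [0.623, 0.782, -0.0, -0.0]
force: [0.0, 0.3, -1.0]
finger_gap: -0.003
gripper_force: 0.0
```

Call:
{"api": "drive_tool", "payload": {
  "deltas": [
    [[0,-1,1,0],[0,-1,2,0],[0,-1,3,0],[0,-1,3,0]]
  ]
}}

```text
t: 4.77
tcp_pos: [0.7655, 0.1713, 0.1137]
tool_rot: [0.623, 0.782, 0.0, 0.0]
force: [-0.4, 0.0, 2.7]
finger_gap: 0.001
gripper_force: 1.1
```

Call:
{"api": "drive_tool", "payload": {
  "deltas": [
    [[0,0,1,0],[0,0,2,0],[0,0,2,0],[0,0,2,0]]
  ]
}}

```text
t: 5.1
tcp_pos: [0.7655, 0.1713, 0.1116]
tool_rot: [0.623, 0.782, 0.0, 0.0]
force: [0.1, -0.1, 2.2]
finger_gap: 0.002
gripper_force: 1.5
```

Contact is at z≈0.115, as expected. I'll press to about 10 mm of travel.

Call:
{"api": "drive_tool", "payload": {
  "deltas": [
    [[0,0,1.5,0],[0,0,3,0],[0,0,4.5,0],[0,0,4.5,0],[0,0,4.5,0]]
  ]
}}

```text
t: 5.52
tcp_pos: [0.7654, 0.1713, 0.1071]
tool_rot: [0.623, 0.782, 0.0, 0.0]
force: [-0.7, 0.4, 5.1]
finger_gap: 0.0
gripper_force: 2.3
```

Call:
{"api": "drive_tool", "payload": {
  "deltas": [
    [[0,0,1,0],[0,0,1.8,0],[0,0,1.8,0],[0,0,1.8,0]]
  ]
}}

```text
t: 5.85
tcp_pos: [0.7655, 0.1713, 0.1053]
tool_rot: [0.623, 0.782, 0.0, 0.0]
force: [1.4, -0.7, 5.3]
finger_gap: -0.002
gripper_force: 2.6
```

```bash
python3 - <<'E'
from h import *
f=[]
for i in range(8):
    a=vision.snapshot("side");s=manip.sense();f.append(np.r_[s["force"],s["tcp_pos"]])
print(np.mean(f,0).round(4))
E
```

```text
[0.5365 0.1658 5.1353 0.7654 0.1713 0.1053]
```

The mean force is 5.1 N, which means about 9–10 mm of travel, past half. Now I'll release and withdraw straight up.

Call:
{"api": "drive_tool", "payload": {
  "deltas": [
    [[0,0,-3,0],[0,0,-7,0],[0,0,-12,0],[0,0,-20,0],[0,0,-35,0]]
  ]
}}

```text
t: 6.67
tcp_pos: [0.7623, 0.171, 0.1372]
tool_rot: [0.623, 0.782, -0.003, -0.003]
force: [0.6, -0.2, -0.6]
finger_gap: -0.0
gripper_force: 0.0
```

Call:
{"api": "drive_tool", "payload": {
  "deltas": [
    [[0,0,-30,0],[0,0,-60,0],[0,0,-90,0],[0,0,-120,0],[0,0,-150,0]]
  ]
}}

```text
t: 7.08
tcp_pos: [0.7637, 0.1712, 0.2906]
tool_rot: [0.623, 0.782, -0.001, -0.001]
force: [0.4, -0.7, -0.3]
finger_gap: -0.002
gripper_force: 0.0
```

Call:
{"api": "drive_tool", "payload": {
  "deltas": [
    [[0,0,-30,0],[0,0,-60,0],[0,0,-80,0],[0,0,-80,0],[0,0,-80,0]]
  ]
}}

```text
t: 7.5
tcp_pos: [0.7648, 0.1713, 0.3712]
tool_rot: [0.623, 0.782, 0.0, 0.0]
force: [0.1, -0.2, -0.2]
finger_gap: -0.003
gripper_force: 0.0
```

```bash
python3 - <<'E'
from h import *
s=manip.sense();print(s["t"],s["tcp_pos"],s["force"])
a=vision.snapshot("side")[240:380,100:310,::-1]
b=cv2.imread("pics/side0.png")[240:380,100:310]
cv2.imwrite("pics/c4.png",cv2.resize(np.hstack([b,a]),(800,267),interpolation=cv2.INTER_CUBIC))
E
```

```text
7.5 [0.76482668 0.17132928 0.37117704] [ 0.12598222 -0.24890134 -0.1597059 ]
```

View pics/c4.png

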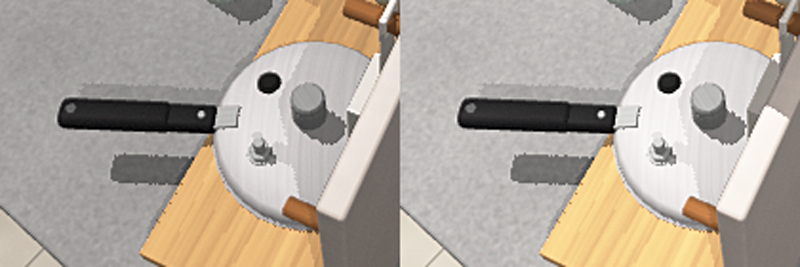

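Before (left) and after (right) match: the pin is raised at (258,145) and (658,145), and the lid hasn't moved. The hand is 25 cm above the pin.

```bash
python3 -c "
from station import manip
print(manip.sign_off())"
```

```text
the job is handed in; nothing more can be done
None
```

The steam-release pin is not stuck: I pressed it about 9–10 mm of its 14 mm travel at roughly 5 N, it sprang back up, the hand was withdrawn about 25 cm, and the job is handed in.

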